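# Find the rattling tin at the watchmaker's bench

## Task

One of the three sealed tins on the green mat has a part loose inside: pick the tins up and shake them, one at a time, to find the one that rattles, standing each quiet one back upright on the green mat and leaving it there. Finish while holding the rattling tin in the gripper, level and still, centred above the white inspection disc, about 15 cm over the bench. Do not disturb the screwdriver stand, jar, loupe or case back.

Things in the scene. Friction and masses are not known exactly. Their poses are not given: they have to be found in the camera images.
- tin_a_mid (a point): centre of one of three identical sealed aluminium tins, blue band round the middle: 110 (its x) x 64 (its y) x 48 mm (z, up), 0.3 to 0.42 kg in all. One of the three, drawn anew each time, holds a loose 160 g part that rolls up to 34 mm along x and 11 mm along y from the middle, knocking on the walls, when shaken or tilted over 10 degrees; on the level it stays where it rolled
- tin_b_mid (a point): centre of the second tin, outwardly as tin_a. The contents of the two quiet tins are as heavy as the loose part but packed tight in the middle; which tin rattles cannot be seen, and must be felt in the force and moment on the tool
- tin_c_mid (a point): centre of the third tin, outwardly as tin_a; it may be a quiet or the rattling one. At the start the tins stand side by side on the mat, long sides facing each other, centres at least 130 mm apart
- mat: the flat green bench mat, fixed, 180 mm along its x, 480 mm along its y, 3 mm thick, on which the three tins stand at the start; origin at the centre of its underside, axes along its sides
- disc_top (a point): centre of the top face of the white inspection disc with a black rim and a red centre dot, 96 mm wide, 7 mm high, fixed on the bench beyond the mat (away from the robot); z up
- driver_stand: bystander: round black and grey screwdriver stand with nine upright coloured screwdrivers, 104 mm wide, 114 mm tall; origin at the centre of its underside
- glass_jar: bystander: glass jar with a knobbed glass lid, 80 mm wide, 92 mm tall; origin at the centre of its underside
- loupe: bystander: black eye loupe, 38 mm wide, 36 mm tall; origin at the centre of its underside
- case_back: bystander: steel watch case back, 38 mm wide, 6 mm tall, lying flat; origin at the centre of its underside
Mind the look-alikes: they are no part of the job. Leave any brown look-alike of the part that bears tin_c_mid alone. Several things look just like the part that bears disc_top: the one meant starts farthest from the robot's base.

How it is judged:
By the outcome, as a careful person would: the job done as asked, in the order asked, and still so for the second after the job is handed in, while the arm keeps its last pose, push and grip.
It also fails if it takes over 72 s, if anything falls off the work surface, if the arm or the gripper's body presses on something with over 40 N, if the wrist force passes 120 N, or if a joint passes its speed limit or range.

## Robot

A 6-joint arm with a two-finger parallel gripper is mounted at the origin on the work surface. World frame = base frame: x ahead of the robot, y to its left, z up, the work surface at z = 0. Lengths are in m, angles in rad, forces in N, time in s.
With the tool pointing down it reaches from about 0.375 to 0.9 m from the base axis. Payload 3.1 kg.
Tool frame: the origin (TCP) lies midway between the tips of the shut fingers; the grasp point (between the pads) lies robot.tcp_to_grasp behind it (robot.tcp_to_grasp is the distance from the TCP to the grasp point, in m); z points along the fingers, y is the direction in which the jaws open and shut (so a half turn about z gives the same grasp; the last joint's range is limited). The gripper opens to 87 mm and grips with 3 to 60 N. Pads are 19 mm wide; open, the fingers measure 117 mm over their backs; the gripper's body (75 mm by 190 mm) begins 51 mm behind the grasp point.
Start: joints at [-1.391, 0.527, 1.433, -0, 1.181, -0.178], TCP at [0.219, -0.585, 0.223] pointing down, gripper open.
Joint ranges: [-3.08, 3.08], [-0.75, 2.2], [0.22, 2.44], [-1.43, 4.57], [0, 2.65], [-2.85, 2.85]. Speed limits (rad/s): [2.79, 2.79, 3.14, 3.14, 3.14, 3.14].

## Interface

Orientations are given as a unit quaternion [x, y, z, w].
In Python, from rig import robot, cams, nets gives the robot as it stands. The module is installed in compiled form; this text tells all that it offers.
- The arm moves only by the tool play_rows, never from a script. Its argument "commands" is a list of rows, each an object of numbers: "x", "y", "z": the shift along the tool's x, y, z in mm; "spin": the turn about the tool's z in rad. In form: [{"x": .., "y": .., "z": .., "spin": ..}, ...]. A call has 1 to 8 rows; each row shifts and turns the pose as measured when the row begins, along the tool's axes as they then stand; what a row does not reach is not made up. A row lasts 1/10 s, in which the tool goes at most 50 mm and 8.59 degrees, less where a joint would pass 70% of its speed; a pose out of reach is approached as far as the arm can. A call is refused whole if a number of a shift passes 50 or a number of a turn 0.15, either way. A call with a gripper value outside its range is refused whole. "grip" is the opening, from 0 (shut) to 1 (fully open), set as the call begins (left out, the last holds). The fingers move at their own pace and stop on an object; "newtons" is the grip in N (left out, the last holds). Time passes only in rows, so rows that do not move let the fingers close. It gives the time, the measured TCP pose, the force and the opening at its end, in the units of the state.
- robot.get_obs(): the state, without advancing time (a new reading comes with each control period).
- cams.camera(name): name is "scene" or "top" or "wrist"; returns a dict with "img" (480x640x3 uint8, red, green, blue), "fx", "fy", "cx", "cy" (pixels), "world_to_cam" (4x4, takes a point from world to camera coordinates); the wrist camera has in their place "mount" (4x4, takes a point from camera to tool coordinates, whose origin is the TCP and whose axes are the flange's). Camera axes: x right, y up, looking along -z (the intrinsics and any distortion apply to the point x, -y, -z); pixel columns grow to the right and rows downward; lengths in m; the calibration is good to about 2 mm. A picture is of the moment at which its call begins: read the wrist's pose just before it. There is no depth.
- robot.hand_in(): hands the job in, once; it reports no verdict.
Trained networks look in a picture, given as the dict that the camera call returned (one of the last four; its "shot" number tells which), for a name from the list of things; names that differ only in an ending like _2 or _b are one class to them, and where a whole thing is asked for, a point or a joint stands for the part that bears it (a point fixed in the world has none). Each returns a list of dicts, best first, with "conf" (0 to 1); they miss things now and then, are a little off and sometimes report something else, mostly with a low value. They report only what shows in the picture. A call takes as long as a camera call. They do not tell look-alikes from the thing itself.
- nets.outline_of(picture, name): "region" (480x640 bool, what is visible of it) and "pixel" ([column, row] in pixels, amid what is visible of it).
The state is a dict: "time": time; "q": joint angles; "joint_velocities": joint speeds; "joint_torque": joint torques, N m; "position": TCP position; "tool_rot": TCP orientation; "ft_force": force on the tool from outside, world axes, zero at the start; "moment": the same for the moment, N m; "grip_width": finger opening in m.
Only numpy, scipy, OpenCV 4.12 (cv2) and the standard library are available. Lean on these libraries where they do the work, as an engineer would, in place of code of your own. Each camera call takes 0.05 s, during which the arm holds its last target.

## Working session

There is one attempt and no reset: what is moved stays moved. The work goes in short steps, Python scripts to look and compute and a tool call to move; the robot and the scene stay as the last step left them, time stands still between calls to the robot, and variables do not carry over. Pictures are saved under pics/ and viewed, and the job is handed in when it is done.

Besides the shell and the picture viewer there is one more tool, called after "Emit:" in YAML: its name, and indented under it one key for each argument. play_rows: Moves the arm, as the interface text tells. Its arguments: {"type":"object","properties":{"commands":{"type":"array"},"grip":{"type":"number"},"newtons":{"type":"number"}},"required":["commands"]}

```bash
mkdir -p pics
python3 - <<'E'
from rig import robot,cams,nets
import cv2,numpy as np
o=robot.get_obs();print(o, robot.tcp_to_grasp)
for n in ("scene","top"):
    c=cams.camera(n);print(n,c["fx"],c["fy"],c["cx"],c["cy"],c["world_to_cam"].tolist(),c.keys())
    cv2.imwrite(f"pics/{n}0.png",c["img"][:,:,::-1])
    np.save(n+"_cal.npy",c,allow_pickle=True)
    for k in ("tin_a_mid","disc_top","mat"):
        for r in nets.outline_of(c,k): print(n,k,r["conf"],r["pixel"],r["region"].sum())
E
```

```text
{'time': 0.0, 'q': array([-1.39048359e+00,  5.28453616e-01,  1.43391332e+00,  8.55341834e-06,
        1.18137871e+00, -1.78510986e-01]), 'joint_velocities': array([ 0.00200277, -0.00105015,  0.00031699, -0.00054415, -0.00078013,
        0.00122873]), 'joint_torque': array([-2.13447827e-03, -4.40053010e+01, -1.76594299e+01,  6.31787349e-02,
        5.83437702e-02, -1.80006623e-04]), 'position': array([ 0.21937298, -0.584452  ,  0.22157584]), 'tool_rot': array([ 9.83948537e-01,  1.78449199e-01,  2.98497312e-06, -1.07650050e-03]), 'ft_force': array([ 0.48591569,  0.05560182, -0.44642384]), 'moment': array([ 0.06693678,  0.03616706, -0.04210606]), 'grip_width': 0.08708253767395994} 0.0187
scene 512.5290728908085 512.5290728908085 321.81431655141864 244.818054667635 [[0.8122164649209683, 0.5833339513296639, 0.005090710894045983, -0.37620087852959716], [-0.48912921098071516, 0.6762413060788792, 0.5508632415746348, 0.19684150977218445], [0.3178946823661394, -0.449910210129591, 0.8345799984090674, -1.2801657314415622], [0.0, 0.0, 0.0, 1.0]] dict_keys(['img', 'fx', 'fy', 'cx', 'cy', 'world_to_cam', 'shot'])
scene tin_a_mid 0.85 [288.1, 298.0] 2226
scene disc_top 0.65 [347.7, 119.5] 721
scene disc_top 0.6 [433.5, 261.8] 1345
scene mat 0.86 [322.7, 274.5] 9543
top 493.247288306448 493.247288306448 320.94501551327227 244.09308026466923 [[-0.028629053856161876, -0.9994116695157912, 0.018886294262246455, 0.00068480666243505], [0.9988131048054388, -0.02785686733312658, 0.03995468196975176, -0.4780198199544173], [-0.03940506241868429, 0.02000774295226135, 0.9990229883629985, -1.297927770106613], [0.0, 0.0, 0.0, 1.0]] dict_keys(['img', 'fx', 'fy', 'cx', 'cy', 'world_to_cam', 'shot'])
top tin_a_mid 0.78 [366.8, 244.9] 1139
top disc_top 0.8 [170.7, 330.4] 1075
top disc_top 0.75 [259.9, 174.7] 1050
top mat 0.65 [317.4, 237.1] 8971
```

View pics/top0.png

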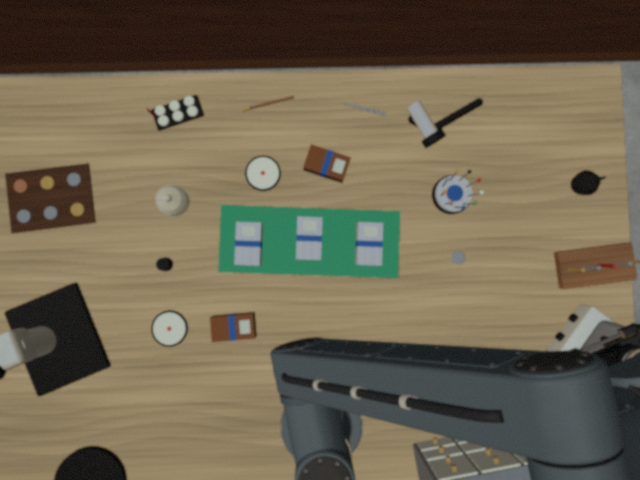

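View pics/scene0.png

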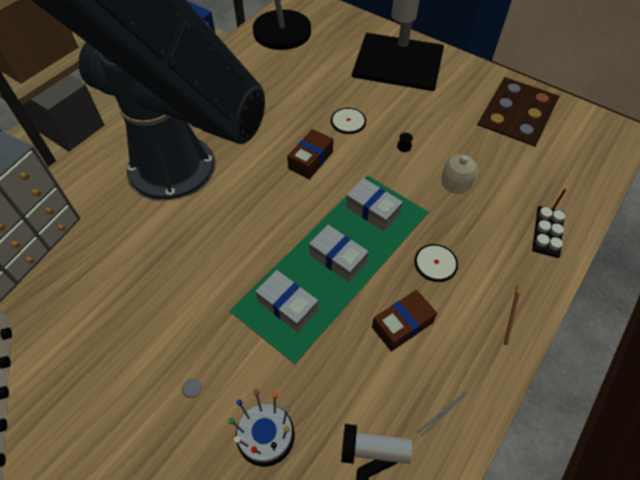

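```bash
cat > h.py <<'E'
import numpy as np,cv2
def ray(c,px,z):
    u,v=px; d=np.array([(u-c["cx"])/c["fx"],-(v-c["cy"])/c["fy"],-1.])
    R=c["world_to_cam"][:3,:3];t=c["world_to_cam"][:3,3]
    o=-R.T@t; d=R.T@d
    return o+d*(z-o[2])/d[2]
def proj(c,p):
    q=c["world_to_cam"][:3,:3]@np.array(p)+c["world_to_cam"][:3,3]
    return np.array([c["cx"]+c["fx"]*q[0]/-q[2],c["cy"]-c["fy"]*q[1]/-q[2]])
E
python3 - <<'E'
from h import *
t=np.load("top_cal.npy",allow_pickle=True).item();s=np.load("scene_cal.npy",allow_pickle=True).item()
for n,c,ps in (("top",t,[(262.5,172.5),(169.3,328.7)]),("scene",s,[(436.5,262),(348,120)])):
    for p in ps:
        w=ray(c,p,.007);print(n,p,w,np.hypot(*w[:2]))
img=t["img"]; hsv=cv2.cvtColor(img,cv2.COLOR_RGB2HSV)
g=cv2.inRange(hsv,(60,80,40),(90,255,255))
cs,_=cv2.findContours(g,cv2.RETR_EXTERNAL,2);m=max(cs,key=cv2.contourArea)
bx=cv2.boxPoints(cv2.minAreaRect(m));print("mat",[ray(t,p,.003).round(3)[:2].tolist() for p in bx])
k=np.zeros_like(g);cv2.drawContours(k,[m],-1,255,-1);k[g>0]=0
k=cv2.morphologyEx(k,cv2.MORPH_OPEN,np.ones((5,5)))
cs,_=cv2.findContours(k,0,2)
for q in cs:
    if cv2.contourArea(q)<200: continue
    r=cv2.minAreaRect(q); b=[ray(t,p,.051)[:2] for p in cv2.boxPoints(r)]
    print("tin",r,np.mean(b,0),np.array(b).round(3).tolist(),[np.linalg.norm(b[i]-b[i-1]).round(3) for i in range(2)])
cv2.imwrite("pics/crop_t.png",cv2.resize(img[120:350,140:420,::-1],None,fx=2.8,fy=2.6,interpolation=2))
E
```

```text
top (262.5, 172.5) [0.67319268 0.13740567 0.007     ] 0.6870725544612951
top (169.3, 328.7) [0.2670551  0.39111877 0.007     ] 0.47359510279274314
scene (436.5, 262) [0.67456802 0.13556891 0.007     ] 0.688055916926039
scene (348, 120) [0.26939124 0.38920939 0.007     ] 0.47334510517306905
mat [[0.414, 0.261], [0.59, 0.251], [0.561, -0.226], [0.384, -0.214]]
tin ((368.5, 243.5), (43.0, 27.0), 90.0) [ 0.47442522 -0.13431655] [[0.531, -0.101], [0.529, -0.171], [0.418, -0.167], [0.42, -0.098]] [np.float64(0.111), np.float64(0.07)]
tin ((247.80191040039062, 243.45205688476562), (27.138301849365234, 43.84494400024414), 2.2906100749969482) [0.48317502 0.17511442] [[0.43, 0.213], [0.542, 0.206], [0.537, 0.137], [0.425, 0.144]] [np.float64(0.069), np.float64(0.112)]
tin ((308.80828857421875, 237.8681640625), (25.73358917236328, 43.79350662231445), 2.0454084873199463) [0.49316618 0.01867325] [[0.439, 0.055], [0.551, 0.048], [0.547, -0.018], [0.435, -0.011]] [np.float64(0.066), np.float64(0.113)]
```

View pics/crop_t.png

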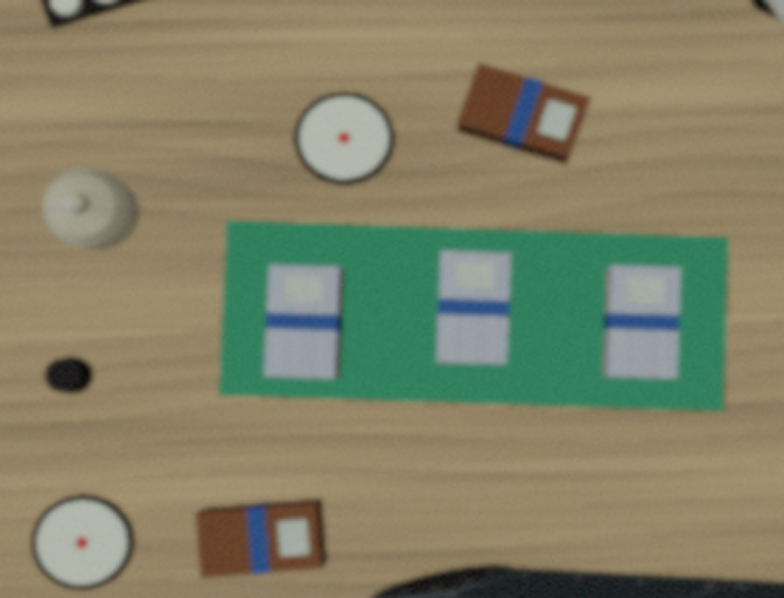

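The disc candidates in the top image are (262,173), 0.69 m from the base, and (170,329), 0.47 m from the base. The meant one is (262,173): it is farthest and beyond the mat, and both cameras agree on about (0.674, 0.1365). The silver tins are at (248,243), (309,238) and (369,244). The brown ones are look-alikes.

Emit:
play_rows:
  commands:
    - {"spin": 0.138}
    - {"spin": 0.138}
    - {"spin": 0.138}
    - {"x": 21, "y": -42}
    - {"x": 21, "y": -42}
    - {"x": 21, "y": -42}
    - {"x": 21, "y": -42}
    - {"x": 21, "y": -42}
  grip: 1
  newtons: 35

```text
invalid input
```

Emit:
play_rows:
  commands:
    - {"x": 21, "y": -42}
    - {"x": 21, "y": -42}
    - {"x": 21, "y": -42}
    - {"x": 21, "y": -42}
    - {"x": 21, "y": -42}
    - {"x": 0}

```text
invalid input
```

All keys must be given.

Emit:
play_rows:
  commands:
    - {"x": 0, "y": 0, "z": 0, "spin": 0.138}
    - {"x": 0, "y": 0, "z": 0, "spin": 0.138}
    - {"x": 0, "y": 0, "z": 0, "spin": 0.138}
    - {"x": 21, "y": -42, "z": 0, "spin": 0}
    - {"x": 21, "y": -42, "z": 0, "spin": 0}
    - {"x": 21, "y": -42, "z": 0, "spin": 0}
    - {"x": 21, "y": -42, "z": 0, "spin": 0}
    - {"x": 21, "y": -42, "z": 0, "spin": 0}
  grip: 1
  newtons: 35

```text
time: 1.2
position: [0.3403, -0.3854, 0.2215]
tool_rot: [0.999, -0.042, 0.001, 0.004]
ft_force: [1.3, -0.6, 0.2]
grip_width: 0.0869
```

Emit:
play_rows:
  commands:
    - {"x": 19, "y": -43, "z": 0, "spin": 0}
    - {"x": 19, "y": -43, "z": 0, "spin": 0}
    - {"x": 19, "y": -43, "z": 0, "spin": 0}
    - {"x": 19, "y": -43, "z": 0, "spin": 0}
    - {"x": 19, "y": -43, "z": 0, "spin": 0}
    - {"x": 19, "y": -30, "z": 0, "spin": 0}
    - {"x": 0, "y": 0, "z": 0, "spin": 0}
    - {"x": 0, "y": 0, "z": 0, "spin": 0}

```text
time: 2.0
position: [0.4813, -0.1364, 0.2219]
tool_rot: [0.999, -0.039, 0.004, 0.005]
ft_force: [-0.1, 0.3, -0.3]
grip_width: 0.0868
```

```bash
cat > look.py <<'E'
from rig import robot,cams,nets
import cv2,numpy as np,sys
from scipy.spatial.transform import Rotation as Ro
o=robot.get_obs(); c=cams.camera("wrist")
R=Ro.from_quat(o["tool_rot"]).as_matrix(); p=o["position"]; M=c["mount"]
T=np.eye(4);T[:3,:3]=R;T[:3,3]=p; W=T@M
c["world_to_cam"]=np.linalg.inv(W)
print("t",o["time"],"pos",p.round(4),"yaw",np.arctan2(R[1,0],R[0,0]).round(4),"z",R[:,2].round(4),"F",o["ft_force"].round(2),"M",o["moment"].round(3))
np.save("w_cal.npy",c,allow_pickle=True)
cv2.imwrite(f"pics/{sys.argv[1]}.png",c["img"][:,:,::-1])
E
python3 look.py w1
```

```text
t 2.0 pos [ 0.4813 -0.1364  0.2219] yaw -0.0775 z [ 0.0068 -0.0101 -0.9999] F [-0.08  0.27 -0.31] M [ 0.02   0.105 -0.02 ]
```

View pics/w1.png

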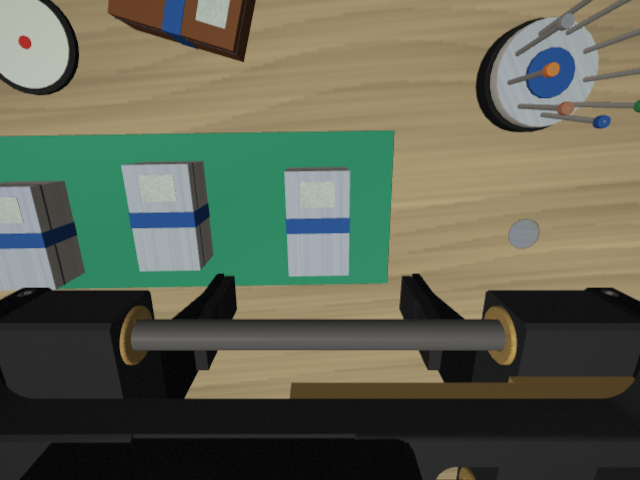

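Run:
```python
from h import *
c=np.load("w_cal.npy",allow_pickle=True).item()
for n,cs in (("R",[(285,169),(349,168),(350,275),(288,276)]),("M",[(122.5,165),(189,163),(201,269),(137,271)])):
    P=np.array([ray(c,p,.051)[:2] for p in cs]); 
    print(n,P.mean(0).round(4),P.round(3).tolist(), "long",[np.linalg.norm(P[0]-P[3]),np.linalg.norm(P[1]-P[2])],"wid",np.linalg.norm(P[0]-P[1]))
    d=(P[0]+P[1]-P[2]-P[3]);print("yaw",np.arctan2(d[1],d[0]))
print(ray(c,(25,42),.007))
```

```text
R [ 0.4734 -0.1377] [[0.531, -0.11], [0.527, -0.172], [0.415, -0.167], [0.419, -0.101]] long [np.float64(0.11230140337080695), np.float64(0.1123867148735333)] wid 0.0622266014709702
yaw -0.059754047764292544
M [0.4913 0.0184] [[0.548, 0.046], [0.544, -0.018], [0.435, -0.011], [0.438, 0.057]] long [np.float64(0.10992863904986644), np.float64(0.10972662592277135)] wid 0.06414145313244995
yaw -0.08691102517714226
[0.67106172 0.13713431 0.007     ]
```

Emit:
play_rows:
  commands:
    - {"x": -9, "y": -1, "z": 20, "spin": -0.02}
    - {"x": 0, "y": 0, "z": 45, "spin": 0}
    - {"x": 0, "y": 0, "z": 45, "spin": 0}
    - {"x": 0, "y": 0, "z": 30, "spin": 0}
    - {"x": 0, "y": 0, "z": 0, "spin": 0}
    - {"x": 0, "y": 0, "z": 0, "spin": 0}

```text
time: 2.65
position: [0.4743, -0.1471, 0.081]
tool_rot: [0.999, -0.035, 0.008, 0.008]
ft_force: [-0.4, -0.4, 0.0]
grip_width: 0.0869
```

```bash
python3 look.py w2
```

```text
t 2.65 pos [ 0.4743 -0.1471  0.081 ] yaw -0.0699 z [ 0.0151 -0.0165 -0.9997] F [-0.4  -0.44  0.04] M [0.017 0.019 0.022]
```

View pics/w2.png

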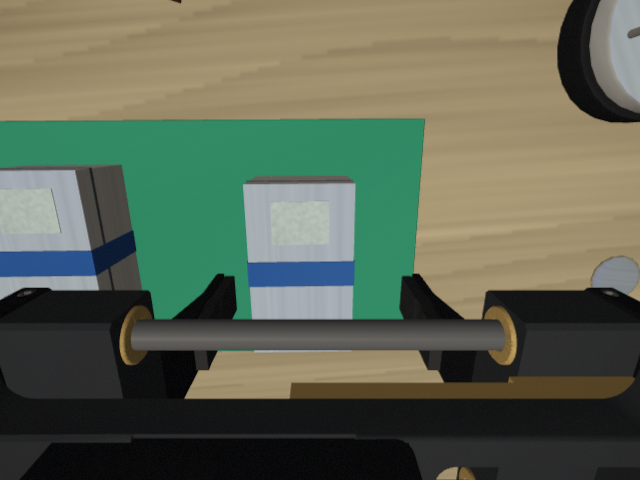

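Emit:
play_rows:
  commands:
    - {"x": 0, "y": 0, "z": 0, "spin": 0}
    - {"x": 0, "y": 0, "z": 0, "spin": 0}
    - {"x": 0, "y": 0, "z": 0, "spin": 0}
    - {"x": 0, "y": 0, "z": 0, "spin": 0}

```text
time: 3.1
position: [0.4772, -0.1496, 0.0866]
tool_rot: [0.999, -0.035, 0.013, 0.011]
ft_force: [-0.4, 0.5, -0.1]
grip_width: 0.087
```

```bash
python3 look.py w3
python3 - <<'E'
from h import *
c=np.load("w_cal.npy",allow_pickle=True).item()
P=np.array([ray(c,p,.051)[:2] for p in [(245,184),(355,183)]]);print(P,np.diff(P,axis=0))
B=[ray(c,p,.051)[:2] for p in [(248,262),(354.5,262),(248,286),(354,286)]];print(np.mean(B,0))
E
```

```text
t 3.1 pos [ 0.4772 -0.1496  0.0866] yaw -0.0707 z [ 0.0248 -0.0223 -0.9994] F [-0.36  0.52 -0.06] M [ 0.021  0.006 -0.025]
[[ 0.53215553 -0.11159321]
 [ 0.52795373 -0.17605925]] [[-0.0042018  -0.06446604]]
[ 0.47322051 -0.13967298]
```

```bash
cat > q.py <<'E'
from rig import robot
import numpy as np
from scipy.spatial.transform import Rotation as Ro
o=robot.get_obs();R=Ro.from_quat(o["tool_rot"]).as_matrix()
print(round(o["time"],3),"q",o["q"].round(4).tolist(),"qd",o["joint_velocities"].round(4).tolist(),"tau",o["joint_torque"].round(2).tolist())
print("pos",o["position"].round(4),"yaw",np.arctan2(R[1,0],R[0,0]).round(4),"z",R[:,2].round(4),"F",o["ft_force"].round(2),"M",o["moment"].round(3))
E
python3 q.py
```

```text
3.15 q [-0.5232, 0.5747, 1.8842, -0.0113, 0.65, 1.1275] qd [0.0005, 0.0091, 0.0021, 0.0008, -0.0039, 0.0023] tau [-0.05, -37.09, -8.82, 0.02, -0.14, 0.0]
pos [ 0.4773 -0.1496  0.0865] yaw -0.0707 z [ 0.0249 -0.0223 -0.9994] F [-0.53  0.94 -0.4 ] M [-0.004  0.073  0.005]
```

Emit:
play_rows:
  commands:
    - {"x": 0, "y": 0, "z": 0, "spin": 0}

```text
time: 3.25
position: [0.4775, -0.1496, 0.087]
tool_rot: [0.999, -0.035, 0.013, 0.011]
ft_force: [-0.7, -0.4, -0.6]
grip_width: 0.0871
```

```bash
python3 q.py
```

```text
3.25 q [-0.523, 0.5739, 1.8841, -0.0113, 0.6502, 1.1274] qd [0.0005, -0.0128, -0.0038, 0.0006, -0.0011, 0.0009] tau [-0.05, -37.44, -9.08, 0.02, -0.18, 0.0]
pos [ 0.4775 -0.1496  0.087 ] yaw -0.0704 z [ 0.0255 -0.0226 -0.9994] F [-0.68 -0.4  -0.58] M [0.045 0.03  0.047]
```

Emit:
play_rows:
  commands:
    - {"x": 0, "y": 0, "z": 0, "spin": 0}

```text
time: 3.35
position: [0.4776, -0.1495, 0.0871]
tool_rot: [0.999, -0.035, 0.013, 0.011]
ft_force: [-0.0, 0.8, 0.3]
grip_width: 0.0869
```

```bash
python3 q.py
```

```text
3.35 q [-0.5227, 0.5736, 1.8841, -0.0113, 0.6502, 1.1274] qd [0.0015, -0.0042, 0.0003, -0.001, 0.0027, 0.0004] tau [-0.01, -37.44, -9.03, 0.03, -0.17, 0.0]
pos [ 0.4776 -0.1495  0.0871] yaw -0.0702 z [ 0.0259 -0.0228 -0.9994] F [-0.04  0.76  0.35] M [0.083 0.033 0.02 ]
```

Emit:
play_rows:
  commands:
    - {"x": -2, "y": -3, "z": 4, "spin": 0}
    - {"x": -3, "y": -5, "z": 10, "spin": 0}
    - {"x": -2, "y": -4, "z": 15, "spin": 0}
    - {"x": 0, "y": -1, "z": 12, "spin": 0}
    - {"x": 0, "y": 0, "z": 6, "spin": 0}
    - {"x": 0, "y": 0, "z": 3, "spin": 0}
    - {"x": 0, "y": 0, "z": 1, "spin": 0}

```text
time: 4.05
position: [0.4722, -0.1355, 0.0329]
tool_rot: [0.999, -0.035, 0.013, 0.011]
ft_force: [0.1, 0.4, -0.4]
grip_width: 0.0871
```

```bash
python3 q.py
```

```text
4.05 q [-0.5027, 0.6748, 1.9315, -0.0155, 0.5025, 1.1512] qd [0.0003, 0.0239, 0.0005, -0.0008, -0.026, -0.0003] tau [0.02, -38.28, -5.78, 0.02, -0.17, 0.0]
pos [ 0.4722 -0.1355  0.0329] yaw -0.0693 z [ 0.0252 -0.0224 -0.9994] F [ 0.13  0.36 -0.38] M [ 0.053  0.063 -0.025]
```

Emit:
play_rows:
  commands:
    - {"x": 0, "y": 1, "z": 4, "spin": 0}
    - {"x": 0, "y": 1, "z": 7, "spin": 0}
    - {"x": 0, "y": 0, "z": 6, "spin": 0}
    - {"x": 0, "y": 0, "z": 3, "spin": 0}
    - {"x": 0, "y": 0, "z": 1, "spin": 0}

```text
time: 4.55
position: [0.4736, -0.139, 0.0111]
tool_rot: [0.999, -0.035, 0.014, 0.011]
ft_force: [-0.5, -0.1, 0.5]
grip_width: 0.0872
```

Emit:
play_rows:
  commands:
    - {"x": 0, "y": 0, "z": 0, "spin": 0}
    - {"x": 0, "y": 0, "z": 0, "spin": 0}
    - {"x": 0, "y": 0, "z": 0, "spin": 0}
    - {"x": 0, "y": 0, "z": 0, "spin": 0}
    - {"x": 0, "y": 0, "z": 0, "spin": 0}
  grip: 0.6
  newtons: 35

```text
time: 5.05
position: [0.4735, -0.1388, 0.0111]
tool_rot: [0.999, -0.035, 0.014, 0.011]
ft_force: [1.1, -0.6, -2.8]
grip_width: 0.0642
```

```bash
python3 q.py; python3 look.py w4
```

```text
5.05 q [-0.5075, 0.7207, 1.9339, -0.0164, 0.4517, 1.1482] qd [0.0012, -0.0009, 0.0008, 0.0011, 0.0016, -0.0002] tau [0.22, -40.41, -4.79, 0.05, -0.12, -0.01]
pos [ 0.4735 -0.1388  0.0111] yaw -0.07 z [ 0.0274 -0.0234 -0.9994] F [ 1.05 -0.55 -2.83] M [ 0.055 -0.027 -0.012]
t 5.05 pos [ 0.4735 -0.1388  0.0111] yaw -0.07 z [ 0.0274 -0.0234 -0.9994] F [ 1.05 -0.55 -2.83] M [ 0.055 -0.027 -0.012]
```

View pics/w4.png

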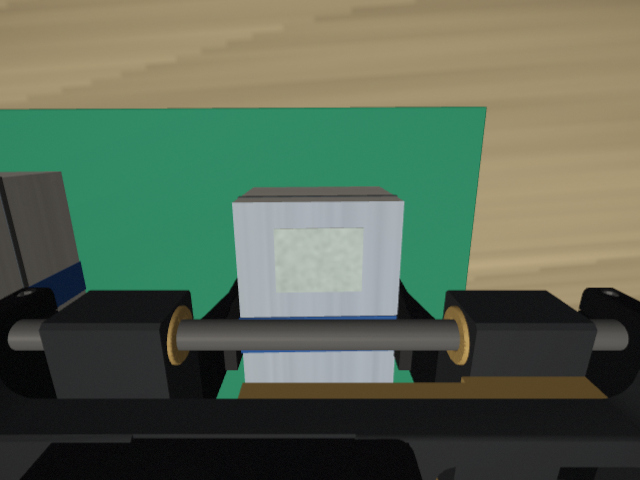

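Emit:
play_rows:
  commands:
    - {"x": 0, "y": 0, "z": -4, "spin": 0}
    - {"x": 0, "y": 0, "z": -10, "spin": 0}
    - {"x": 0, "y": 0, "z": -16, "spin": 0}
    - {"x": 0, "y": 0, "z": -16, "spin": 0}
    - {"x": 0, "y": 0, "z": -10, "spin": 0}
    - {"x": 0, "y": 0, "z": -5, "spin": 0}
    - {"x": 0, "y": 0, "z": -2, "spin": 0}
    - {"x": 0, "y": 0, "z": 0, "spin": 0}

```text
time: 5.9
position: [0.4699, -0.1363, 0.078]
tool_rot: [0.999, -0.035, 0.012, 0.01]
ft_force: [0.5, 0.3, -4.0]
grip_width: 0.0639
```

```bash
cat > ft.py <<'E'
from rig import robot,cams
import numpy as np
from scipy.spatial.transform import Rotation as Ro
F=[];M=[]
for i in range(6):
    o=robot.get_obs();R=Ro.from_quat(o["tool_rot"]).as_matrix()
    F.append(R.T@o["ft_force"]);M.append(R.T@o["moment"]);cams.camera("top")
print(round(o["time"],2),"pos",o["position"].round(4),"yaw",np.arctan2(R[1,0],R[0,0]).round(4),"z",R[:,2].round(4),"w",o["grip_width"].round(4))
print("tool F",np.mean(F,0).round(2),"M",np.mean(M,0).round(3),"sd",np.std(M,0).round(3))
E
python3 ft.py
```

```text
Traceback (most recent call last):
  File "ft.py", line 8, in <module>
    print(round(o["time"],2),"pos",o["position"].round(4),"yaw",np.arctan2(R[1,0],R[0,0]).round(4),"z",R[:,2].round(4),"w",o["grip_width"].round(4))
                                                                                                                           ^^^^^^^^^^^^^^^^^^^^^
AttributeError: 'float' object has no attribute 'round'
```

```bash
sed -i 's/o\["grip_width"\].round(4)/round(o["grip_width"],4)/' ft.py; python3 ft.py
```

```text
6.45 pos [ 0.4698 -0.1363  0.0776] yaw -0.0698 z [ 0.0236 -0.0214 -0.9995] w 0.0641
tool F [-0.1  -0.14  3.16] M [ 0.047 -0.064  0.002] sd [0.02  0.035 0.009]
```

Emit:
play_rows:
  commands:
    - {"x": 10, "y": 0, "z": 0, "spin": 0}
    - {"x": 20, "y": 0, "z": 0, "spin": 0}
    - {"x": 30, "y": 0, "z": 0, "spin": 0}
    - {"x": 38, "y": 0, "z": 0, "spin": 0}
    - {"x": -20, "y": 0, "z": 0, "spin": 0}
    - {"x": 0, "y": 0, "z": 0, "spin": 0}

```text
time: 7.1
position: [0.5547, -0.1422, 0.0794]
tool_rot: [0.999, -0.035, 0.014, 0.011]
ft_force: [-1.5, 0.5, -3.6]
grip_width: 0.0641
```

```bash
python3 ft.py
```

```text
7.35 pos [ 0.5575 -0.1438  0.0805] yaw -0.0711 z [ 0.0326 -0.0248 -0.9992] w 0.0642
tool F [-0.13 -0.18  3.13] M [ 0.031 -0.053 -0.014] sd [0.046 0.088 0.021]
```

Emit:
play_rows:
  commands:
    - {"x": -10, "y": 0, "z": 0, "spin": 0}
    - {"x": -20, "y": 0, "z": 0, "spin": 0}
    - {"x": -30, "y": 0, "z": 0, "spin": 0}
    - {"x": -38, "y": 0, "z": 0, "spin": 0}
    - {"x": 20, "y": 0, "z": 0, "spin": 0}
    - {"x": 0, "y": 0, "z": 0, "spin": 0}

```text
time: 8.0
position: [0.4669, -0.134, 0.0768]
tool_rot: [0.999, -0.036, 0.011, 0.009]
ft_force: [1.2, -1.9, -3.3]
grip_width: 0.0638
```

```bash
python3 ft.py
```

```text
8.25 pos [ 0.4652 -0.1328  0.0761] yaw -0.0709 z [ 0.017  -0.0167 -0.9997] w 0.0638
tool F [0.11 0.23 3.43] M [ 0.029 -0.064  0.01 ] sd [0.052 0.125 0.02 ]
```

```bash
sed -i 's/range(6)/range(16)/; s/F,0/F[4:],0/;s/M,0/M[4:],0/g' ft.py; python3 ft.py
```

```text
9.05 pos [ 0.4649 -0.1325  0.0759] yaw -0.0707 z [ 0.016  -0.0162 -0.9997] w 0.0639
tool F [-0.01 -0.17  3.08] M [ 0.056 -0.039 -0.001] sd [0.032 0.03  0.048]
```

Emit:
play_rows:
  commands:
    - {"x": 10, "y": 0, "z": 0, "spin": 0}
    - {"x": 20, "y": 0, "z": 0, "spin": 0}
    - {"x": 30, "y": 0, "z": 0, "spin": 0}
    - {"x": 40, "y": 0, "z": 0, "spin": 0}
    - {"x": -40, "y": 0, "z": 0, "spin": 0}
    - {"x": 0, "y": 0, "z": 0, "spin": 0}

```text
time: 9.7
position: [0.5328, -0.138, 0.0765]
tool_rot: [0.999, -0.036, 0.01, 0.008]
ft_force: [-3.7, 2.5, -5.9]
grip_width: 0.064
```

```bash
python3 ft.py
```

```text
10.45 pos [ 0.5434 -0.1432  0.0798] yaw -0.0716 z [ 0.0399 -0.0268 -0.9988] w 0.0639
tool F [-0.18 -0.18  3.28] M [ 0.057 -0.079  0.001] sd [0.024 0.028 0.026]
```

Emit:
play_rows:
  commands:
    - {"x": -10, "y": 0, "z": 0, "spin": 0}
    - {"x": -20, "y": 0, "z": 0, "spin": 0}
    - {"x": -30, "y": 0, "z": 0, "spin": 0}
    - {"x": -40, "y": 0, "z": 0, "spin": 0}
    - {"x": 40, "y": 0, "z": 0, "spin": 0}
    - {"x": 0, "y": 0, "z": 0, "spin": 0}

```text
time: 11.1
position: [0.4596, -0.1285, 0.0734]
tool_rot: [0.999, -0.036, 0.006, 0.006]
ft_force: [3.8, -2.8, -3.1]
grip_width: 0.0635
```

```bash
python3 ft.py
```

```text
11.85 pos [ 0.4547 -0.1258  0.0724] yaw -0.0714 z [-0.     -0.0059 -1.    ] w 0.0644
tool F [0.05 0.11 3.58] M [ 0.041 -0.033 -0.004] sd [0.017 0.047 0.04 ]
```

Emit:
play_rows:
  commands:
    - {"x": 3, "y": 2, "z": 4, "spin": 0}
    - {"x": 6, "y": 3, "z": 8, "spin": 0}
    - {"x": 6, "y": 3, "z": 12, "spin": 0}
    - {"x": 4, "y": 2, "z": 12, "spin": 0}
    - {"x": 0, "y": 0, "z": 10, "spin": 0}
    - {"x": 0, "y": 0, "z": 5, "spin": 0}
    - {"x": 0, "y": 0, "z": 2, "spin": 0}

```text
time: 12.6
position: [0.4751, -0.139, 0.0135]
tool_rot: [0.999, -0.036, -0.0, 0.003]
ft_force: [0.2, 0.8, -2.4]
grip_width: 0.0637
```

```bash
python3 q.py
```

```text
12.6 q [-0.5074, 0.7208, 1.9049, -0.0105, 0.5134, 1.1442] qd [0.0002, 0.0564, 0.0106, -0.0027, -0.0473, 0.0016] tau [-0.04, -41.27, -5.69, 0.02, -0.08, 0.0]
pos [ 0.4751 -0.139   0.0135] yaw -0.0717 z [-3.0e-04 -5.7e-03 -1.0e+00] F [ 0.15  0.84 -2.39] M [0.025 0.028 0.013]
```

Emit:
play_rows:
  commands:
    - {"x": 0, "y": 0, "z": 1.5, "spin": 0}
    - {"x": 0, "y": 0, "z": 0.5, "spin": 0}

```text
time: 12.8
position: [0.4746, -0.1388, 0.0116]
tool_rot: [0.999, -0.036, -0.0, 0.003]
ft_force: [-1.3, 0.4, 2.5]
grip_width: 0.0639
```

Emit:
play_rows:
  commands:
    - {"x": 0, "y": 0, "z": 0, "spin": 0}
    - {"x": 0, "y": 0, "z": 0, "spin": 0}
    - {"x": 0, "y": 0, "z": 0, "spin": 0}
    - {"x": 0, "y": 0, "z": 0, "spin": 0}
    - {"x": 0, "y": 0, "z": 0, "spin": 0}
  grip: 1

```text
time: 13.3
position: [0.4761, -0.1393, 0.0135]
tool_rot: [0.999, -0.036, 0.002, 0.004]
ft_force: [0.0, -0.6, 0.3]
grip_width: 0.0863
```

```bash
python3 q.py; python3 look.py w5
```

```text
13.3 q [-0.5071, 0.7207, 1.9055, -0.0107, 0.5088, 1.1443] qd [-0.0011, -0.0041, 0.0003, -0.0011, -0.0004, -0.0002] tau [0.0, -39.78, -5.29, 0.02, -0.08, 0.0]
pos [ 0.4761 -0.1393  0.0135] yaw -0.0713 z [ 0.0033 -0.0078 -1.    ] F [ 0.05 -0.63  0.33] M [0.053 0.052 0.008]
t 13.3 pos [ 0.4761 -0.1393  0.0135] yaw -0.0713 z [ 0.0033 -0.0078 -1.    ] F [ 0.05 -0.63  0.33] M [0.053 0.052 0.008]
```

View pics/w5.png

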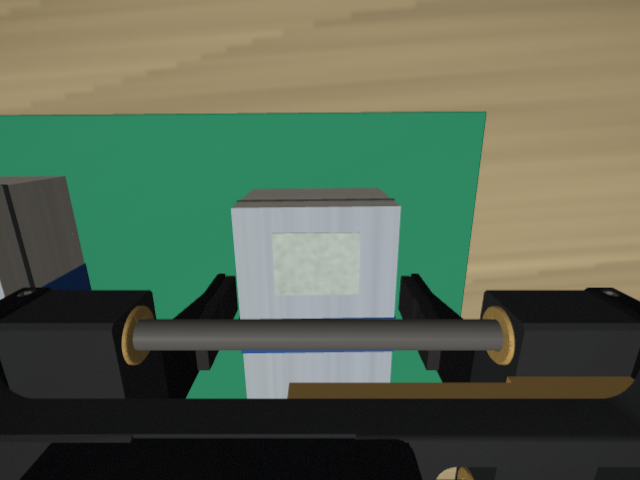

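Emit:
play_rows:
  commands:
    - {"x": 0, "y": 0, "z": -4, "spin": 0}
    - {"x": 0, "y": 0, "z": -12, "spin": 0}
    - {"x": 0, "y": 0, "z": -20, "spin": 0}
    - {"x": 0, "y": 0, "z": -20, "spin": 0}
    - {"x": 0, "y": -4, "z": -12, "spin": 0}
    - {"x": 0, "y": -14, "z": -5, "spin": 0}
    - {"x": 1, "y": -24, "z": -1, "spin": 0}
    - {"x": 1, "y": -30, "z": 0, "spin": 0}

```text
time: 14.15
position: [0.4844, -0.0673, 0.0941]
tool_rot: [0.999, -0.039, 0.004, 0.005]
ft_force: [0.3, -0.2, 0.3]
grip_width: 0.0871
```

Emit:
play_rows:
  commands:
    - {"x": 1, "y": -30, "z": 0, "spin": 0}
    - {"x": 1, "y": -26, "z": 0, "spin": 0}
    - {"x": 0, "y": -16, "z": 0, "spin": 0}
    - {"x": 0, "y": -8, "z": 0, "spin": 0}
    - {"x": 0, "y": -3, "z": 0, "spin": 0}

```text
time: 14.65
position: [0.4904, 0.0251, 0.0948]
tool_rot: [0.999, -0.036, 0.003, 0.004]
ft_force: [-0.4, 0.7, -0.3]
grip_width: 0.0869
```

```bash
python3 look.py w6
```

```text
t 14.65 pos [0.4904 0.0251 0.0948] yaw -0.0728 z [ 0.0059 -0.0082 -0.9999] F [-0.44  0.69 -0.33] M [-0.003 -0.011 -0.047]
```

View pics/w6.png

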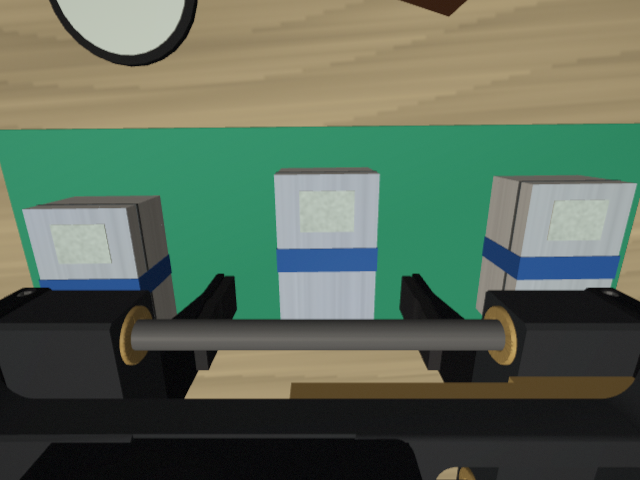

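Run:
```python
from h import *
c=np.load("w_cal.npy",allow_pickle=True).item()
B=np.array([ray(c,p,.051)[:2] for p in [(276.5,248),(378,247.5),(277.5,271.5),(377.5,271)]]);print(B,np.mean(B,0))
```

```text
[[ 0.50151226  0.05054973]
 [ 0.49689117 -0.01470678]
 [ 0.48526832  0.05165328]
 [ 0.48059269 -0.0140107 ]] [0.49106611 0.01837138]
```

Emit:
play_rows:
  commands:
    - {"x": 0, "y": 2, "z": 5, "spin": 0}
    - {"x": 0, "y": 3, "z": 12, "spin": 0}
    - {"x": 0, "y": 1, "z": 18, "spin": 0}
    - {"x": 0, "y": 0, "z": 18, "spin": 0}
    - {"x": 0, "y": 0, "z": 14, "spin": 0}
    - {"x": 0, "y": 0, "z": 7, "spin": 0}
    - {"x": 0, "y": 0, "z": 3, "spin": 0}
    - {"x": 0, "y": 0, "z": 1, "spin": 0}

```text
time: 15.5
position: [0.4919, 0.0114, 0.0132]
tool_rot: [0.999, -0.041, 0.004, 0.005]
ft_force: [0.1, -0.9, 0.2]
grip_width: 0.0871
```

Emit:
play_rows:
  commands:
    - {"x": 0, "y": -3, "z": 1, "spin": 0}
    - {"x": 0, "y": -3, "z": 1, "spin": 0}
    - {"x": 0, "y": -1, "z": 0, "spin": 0}

```text
time: 15.8
position: [0.4933, 0.0183, 0.012]
tool_rot: [0.999, -0.042, 0.005, 0.005]
ft_force: [-0.5, -0.4, 0.0]
grip_width: 0.0874
```

Emit:
play_rows:
  commands:
    - {"x": 0, "y": 0, "z": 0, "spin": 0}
    - {"x": 0, "y": 0, "z": 0, "spin": 0}
    - {"x": 0, "y": 0, "z": 0, "spin": 0}
    - {"x": 0, "y": 0, "z": 0, "spin": 0}
    - {"x": 0, "y": 0, "z": 0, "spin": 0}
  grip: 0.6

```text
time: 16.3
position: [0.494, 0.0189, 0.013]
tool_rot: [0.999, -0.041, 0.006, 0.005]
ft_force: [0.8, 0.6, -1.3]
grip_width: 0.0637
```

Emit:
play_rows:
  commands:
    - {"x": 0, "y": 0, "z": -4, "spin": 0}
    - {"x": 0, "y": 0, "z": -10, "spin": 0}
    - {"x": 0, "y": 0, "z": -16, "spin": 0}
    - {"x": 0, "y": 0, "z": -16, "spin": 0}
    - {"x": 0, "y": 0, "z": -10, "spin": 0}
    - {"x": 0, "y": 0, "z": -5, "spin": 0}
    - {"x": 0, "y": 0, "z": -2, "spin": 0}
    - {"x": 0, "y": 0, "z": 0, "spin": 0}

```text
time: 17.1
position: [0.4904, 0.0199, 0.0789]
tool_rot: [0.999, -0.041, 0.003, 0.004]
ft_force: [-0.3, -0.0, -3.1]
grip_width: 0.0638
```

```bash
python3 ft.py
```

```text
17.85 pos [0.4904 0.02   0.0787] yaw -0.0819 z [ 0.0064 -0.0091 -0.9999] w 0.0639
tool F [-0.13  0.11  3.9 ] M [ 0.043 -0.033  0.001] sd [0.038 0.024 0.028]
```

Emit:
play_rows:
  commands:
    - {"x": 10, "y": 0, "z": 0, "spin": 0}
    - {"x": 20, "y": 0, "z": 0, "spin": 0}
    - {"x": 30, "y": 0, "z": 0, "spin": 0}
    - {"x": 40, "y": 0, "z": 0, "spin": 0}
    - {"x": -40, "y": 0, "z": 0, "spin": 0}
    - {"x": 0, "y": 0, "z": 0, "spin": 0}

```text
time: 18.5
position: [0.5574, 0.0144, 0.078]
tool_rot: [0.999, -0.041, 0.004, 0.004]
ft_force: [-4.9, 1.6, -6.6]
grip_width: 0.0636
```

```bash
python3 ft.py
```

```text
19.25 pos [0.5709 0.0116 0.0819] yaw -0.0828 z [ 0.0338 -0.0137 -0.9993] w 0.0637
tool F [-0.17 -0.03  3.98] M [ 0.053 -0.056 -0.01 ] sd [0.029 0.039 0.029]
```

Emit:
play_rows:
  commands:
    - {"x": -10, "y": 0, "z": 0, "spin": 0}
    - {"x": -20, "y": 0, "z": 0, "spin": 0}
    - {"x": -30, "y": 0, "z": 0, "spin": 0}
    - {"x": -40, "y": 0, "z": 0, "spin": 0}
    - {"x": 40, "y": 0, "z": 0, "spin": 0}
    - {"x": 0, "y": 0, "z": 0, "spin": 0}

```text
time: 19.9
position: [0.4786, 0.0221, 0.0746]
tool_rot: [0.999, -0.041, -0.004, 0.003]
ft_force: [5.5, -2.2, -2.9]
grip_width: 0.0637
```

```bash
python3 ft.py
```

```text
20.65 pos [0.4729 0.0234 0.0736] yaw -0.0817 z [-0.0213 -0.0039 -0.9998] w 0.0639
tool F [0.11 0.23 3.77] M [0.034 0.006 0.016] sd [0.038 0.039 0.034]
```

Emit:
play_rows:
  commands:
    - {"x": 3, "y": 1, "z": 4, "spin": 0}
    - {"x": 6, "y": 1, "z": 8, "spin": 0}
    - {"x": 6, "y": 1, "z": 12, "spin": 0}
    - {"x": 5, "y": 0, "z": 12, "spin": 0}
    - {"x": 1, "y": 0, "z": 10, "spin": 0}
    - {"x": 0, "y": 0, "z": 5, "spin": 0}
    - {"x": 0, "y": 0, "z": 2, "spin": 0}

```text
time: 21.4
position: [0.4948, 0.0178, 0.0142]
tool_rot: [0.999, -0.041, -0.011, 0.002]
ft_force: [-2.5, -0.2, 3.2]
grip_width: 0.0639
```

```bash
python3 q.py
```

```text
21.4 q [-0.1852, 0.723, 1.8868, -0.0148, 0.5524, 1.4802] qd [-0.0015, 0.0463, 0.0132, -0.0013, -0.0401, 0.0017] tau [0.18, -39.87, -6.24, 0.07, -0.25, -0.05]
pos [0.4948 0.0178 0.0142] yaw -0.082 z [-0.0217 -0.0038 -0.9998] F [-2.46 -0.2   3.19] M [-0.045  0.024 -0.072]
```

Touching (force went +3.2 N). Release.

Emit:
play_rows:
  commands:
    - {"x": 0, "y": 0, "z": 0, "spin": 0}
    - {"x": 0, "y": 0, "z": 0, "spin": 0}
    - {"x": 0, "y": 0, "z": 0, "spin": 0}
    - {"x": 0, "y": 0, "z": 0, "spin": 0}
    - {"x": 0, "y": 0, "z": 0, "spin": 0}
  grip: 1

```text
time: 21.9
position: [0.4957, 0.0178, 0.0159]
tool_rot: [0.999, -0.041, -0.009, 0.003]
ft_force: [0.3, -0.2, -0.3]
grip_width: 0.0864
```

Emit:
play_rows:
  commands:
    - {"x": 0, "y": 0, "z": -4, "spin": 0}
    - {"x": 0, "y": 0, "z": -12, "spin": 0}
    - {"x": 0, "y": 0, "z": -20, "spin": 0}
    - {"x": 0, "y": 0, "z": -20, "spin": 0}
    - {"x": 0, "y": -4, "z": -12, "spin": 0}
    - {"x": -1, "y": -14, "z": -5, "spin": 0}
    - {"x": -3, "y": -24, "z": -1, "spin": 0}
    - {"x": -4, "y": -30, "z": 0, "spin": 0}

```text
time: 22.7
position: [0.4971, 0.0908, 0.0981]
tool_rot: [0.999, -0.044, -0.006, 0.003]
ft_force: [0.4, -0.5, -0.4]
grip_width: 0.087
```

Emit:
play_rows:
  commands:
    - {"x": -4, "y": -30, "z": 0, "spin": 0}
    - {"x": -3, "y": -24, "z": 0, "spin": 0}
    - {"x": -2, "y": -14, "z": 0, "spin": 0}
    - {"x": 0, "y": -6, "z": 0, "spin": 0}
    - {"x": 0, "y": -2, "z": 0, "spin": 0}

```text
time: 23.2
position: [0.492, 0.1768, 0.0995]
tool_rot: [0.999, -0.041, -0.006, 0.002]
ft_force: [0.2, -1.0, -0.3]
grip_width: 0.0868
```

```bash
python3 look.py w7
```

```text
t 23.2 pos [0.492  0.1768 0.0995] yaw -0.0825 z [-0.0117 -0.0038 -0.9999] F [ 0.2  -0.96 -0.28] M [-0.004  0.006  0.044]
```

View pics/w7.png

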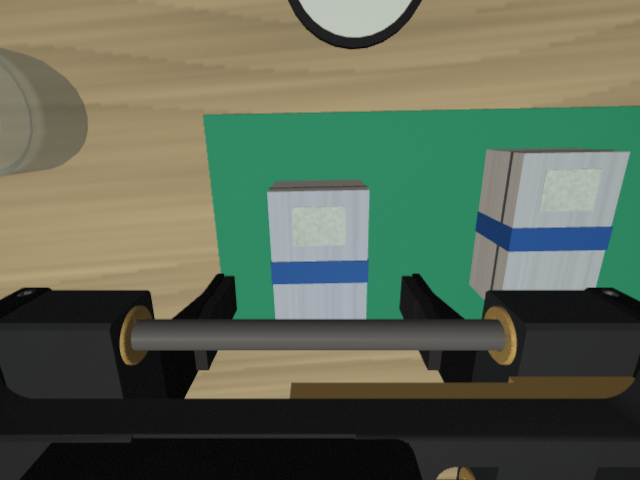

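Run:
```python
from h import *
c=np.load("w_cal.npy",allow_pickle=True).item()
B=np.array([ray(c,p,.051)[:2] for p in [(271.5,262),(368.5,261),(272.5,285),(368,283)]]);print(B.round(4),np.mean(B,0))
P=np.array([ray(c,p,.051)[:2] for p in [(269,191),(369,187)]]);d=P[0]-P[1];print(P,np.arctan2(-d[0],d[1]))
```

```text
[[0.4915 0.2075]
 [0.4867 0.143 ]
 [0.4747 0.209 ]
 [0.4706 0.1439]] [0.48086415 0.1758484 ]
[[0.53891604 0.203183  ]
 [0.53619272 0.14080665]] -0.043631838931928214
```

Emit:
play_rows:
  commands:
    - {"x": -3, "y": 1, "z": 5, "spin": -0.01}
    - {"x": -4, "y": 1, "z": 12, "spin": -0.01}
    - {"x": -3, "y": 0, "z": 18, "spin": 0}
    - {"x": 0, "y": 0, "z": 18, "spin": 0}
    - {"x": 0, "y": 0, "z": 16, "spin": 0}
    - {"x": 0, "y": 0, "z": 9, "spin": 0}
    - {"x": 0, "y": 0, "z": 4, "spin": 0}
    - {"x": 0, "y": 0, "z": 1, "spin": 0}

```text
time: 24.05
position: [0.4803, 0.1693, 0.0131]
tool_rot: [0.999, -0.034, -0.006, 0.003]
ft_force: [0.1, -0.3, -0.3]
grip_width: 0.0868
```

Emit:
play_rows:
  commands:
    - {"x": 0, "y": -3, "z": 1, "spin": 0}
    - {"x": 0, "y": -2, "z": 1, "spin": 0}
    - {"x": 0, "y": -1, "z": 0, "spin": 0}

```text
time: 24.35
position: [0.4818, 0.1754, 0.012]
tool_rot: [0.999, -0.034, -0.005, 0.002]
ft_force: [0.1, -0.4, -0.2]
grip_width: 0.0867
```

Emit:
play_rows:
  commands:
    - {"x": 0, "y": 0, "z": 0, "spin": 0}
    - {"x": 0, "y": 0, "z": 0, "spin": 0}
    - {"x": 0, "y": 0, "z": 0, "spin": 0}
    - {"x": 0, "y": 0, "z": 0, "spin": 0}
    - {"x": 0, "y": 0, "z": 0, "spin": 0}
  grip: 0.6

```text
time: 24.85
position: [0.4826, 0.1761, 0.0131]
tool_rot: [0.999, -0.034, -0.004, 0.002]
ft_force: [0.0, -0.4, -0.6]
grip_width: 0.0635
```

Emit:
play_rows:
  commands:
    - {"x": 0, "y": 0, "z": -4, "spin": 0}
    - {"x": 0, "y": 0, "z": -10, "spin": 0}
    - {"x": 0, "y": 0, "z": -16, "spin": 0}
    - {"x": 0, "y": 0, "z": -16, "spin": 0}
    - {"x": 0, "y": 0, "z": -10, "spin": 0}
    - {"x": 0, "y": 0, "z": -5, "spin": 0}
    - {"x": 0, "y": 0, "z": -2, "spin": 0}
    - {"x": 0, "y": 0, "z": 0, "spin": 0}

```text
time: 25.65
position: [0.4806, 0.1759, 0.079]
tool_rot: [0.999, -0.034, -0.007, 0.003]
ft_force: [-0.0, 0.4, -2.9]
grip_width: 0.0643
```

```bash
python3 ft.py
```

```text
26.4 pos [0.4805 0.1759 0.0788] yaw -0.0681 z [-0.0137 -0.0047 -0.9999] w 0.0637
tool F [0.13 0.11 3.23] M [ 0.037 -0.011 -0.001] sd [0.028 0.037 0.03 ]
```

Emit:
play_rows:
  commands:
    - {"x": 10, "y": 0, "z": 0, "spin": 0}
    - {"x": 20, "y": 0, "z": 0, "spin": 0}
    - {"x": 30, "y": 0, "z": 0, "spin": 0}
    - {"x": 40, "y": 0, "z": 0, "spin": 0}
    - {"x": -40, "y": 0, "z": 0, "spin": 0}
    - {"x": 0, "y": 0, "z": 0, "spin": 0}

```text
time: 27.05
position: [0.5475, 0.1713, 0.0766]
tool_rot: [0.999, -0.034, -0.006, 0.003]
ft_force: [-2.7, 0.1, -5.3]
grip_width: 0.0637
```

```bash
python3 ft.py
```

```text
27.8 pos [0.5589 0.1719 0.08  ] yaw -0.0688 z [ 0.0092 -0.0027 -1.    ] w 0.0634
tool F [-0.06 -0.05  3.36] M [ 0.014 -0.05   0.014] sd [0.031 0.037 0.024]
```

Emit:
play_rows:
  commands:
    - {"x": -10, "y": 0, "z": 0, "spin": 0}
    - {"x": -20, "y": 0, "z": 0, "spin": 0}
    - {"x": -30, "y": 0, "z": 0, "spin": 0}
    - {"x": -40, "y": 0, "z": 0, "spin": 0}
    - {"x": 40, "y": 0, "z": 0, "spin": 0}
    - {"x": 0, "y": 0, "z": 0, "spin": 0}

```text
time: 28.45
position: [0.47, 0.1735, 0.0746]
tool_rot: [0.999, -0.034, -0.013, 0.004]
ft_force: [3.7, 0.7, -2.7]
grip_width: 0.0639
```

```bash
python3 ft.py
```

```text
29.2 pos [0.4652 0.1734 0.0739] yaw -0.0678 z [-0.0382 -0.0086 -0.9992] w 0.0637
tool F [ 0.24 -0.12  3.25] M [0.041 0.069 0.005] sd [0.023 0.032 0.023]
```

Emit:
play_rows:
  commands:
    - {"x": 10, "y": 0, "z": 0, "spin": 0}
    - {"x": 20, "y": 0, "z": 0, "spin": 0}
    - {"x": 32, "y": 0, "z": 0, "spin": 0}
    - {"x": 45, "y": 0, "z": 0, "spin": 0}
    - {"x": -10, "y": 0, "z": 0, "spin": 0}
    - {"x": 0, "y": 0, "z": 0, "spin": 0}
    - {"x": 0, "y": 0, "z": 0, "spin": 0}

```text
time: 29.95
position: [0.5697, 0.1659, 0.069]
tool_rot: [0.999, -0.034, -0.017, 0.005]
ft_force: [-1.3, -0.1, -2.2]
grip_width: 0.0637
```

```bash
sed -i 's/range(16)/range(20)/' ft.py; python3 ft.py
```

```text
30.9 pos [0.5679 0.1661 0.069 ] yaw -0.0677 z [-0.0375 -0.0089 -0.9993] w 0.0639
tool F [-0.01 -0.03  3.5 ] M [ 0.028 -0.041 -0.005] sd [0.032 0.027 0.042]
```

Emit:
play_rows:
  commands:
    - {"x": -10, "y": 0, "z": 0, "spin": 0}
    - {"x": -20, "y": 0, "z": 0, "spin": 0}
    - {"x": -32, "y": 0, "z": 0, "spin": 0}
    - {"x": -45, "y": 0, "z": 0, "spin": 0}
    - {"x": 10, "y": 0, "z": 0, "spin": 0}
    - {"x": 0, "y": 0, "z": 0, "spin": 0}
    - {"x": 0, "y": 0, "z": 0, "spin": 0}

```text
time: 31.65
position: [0.458, 0.1721, 0.072]
tool_rot: [0.999, -0.034, -0.024, 0.006]
ft_force: [-0.4, -0.4, -3.3]
grip_width: 0.0637
```

```bash
python3 ft.py
```

```text
32.6 pos [0.46   0.1721 0.072 ] yaw -0.068 z [-0.0457 -0.01   -0.9989] w 0.0636
tool F [0.28 0.09 3.24] M [ 0.03   0.049 -0.003] sd [0.03  0.039 0.028]
```

Compared at equal tool tilt, the third tin's moment jumps about 0.1 N m when the part is thrown to the +x or −x end. The first two tins showed no jump beyond the tilt effect. The third one rattles, so I'll carry it to the disc and level the tool on the way.

Emit:
play_rows:
  commands:
    - {"x": 10, "y": 0, "z": -8, "spin": 0}
    - {"x": 20, "y": 1, "z": -8, "spin": 0}
    - {"x": 30, "y": 2, "z": -8, "spin": 0}
    - {"x": 40, "y": 1, "z": -6, "spin": 0}
    - {"x": -40, "y": 0, "z": 0, "spin": 0}
    - {"x": 0, "y": 0, "z": 0, "spin": 0}

```text
time: 33.25
position: [0.5229, 0.164, 0.0986]
tool_rot: [0.999, -0.034, -0.025, 0.006]
ft_force: [-4.2, 1.0, -4.9]
grip_width: 0.0638
```

```bash
sed -i 's/range(20)/range(8)/' ft.py; python3 ft.py
```

```text
33.6 pos [0.5344 0.1644 0.1012] yaw -0.0683 z [-0.0294 -0.0088 -0.9995] w 0.0638
tool F [-0.18  0.01  3.07] M [0.038 0.056 0.008] sd [0.037 0.016 0.012]
```

Emit:
play_rows:
  commands:
    - {"x": 10, "y": 1, "z": -8, "spin": 0}
    - {"x": 20, "y": 2, "z": -8, "spin": 0}
    - {"x": 30, "y": 3, "z": -8, "spin": 0}
    - {"x": 40, "y": 3, "z": -6, "spin": 0}
    - {"x": -40, "y": 0, "z": 0, "spin": 0}
    - {"x": 0, "y": 0, "z": 0, "spin": 0}

```text
time: 34.25
position: [0.5947, 0.1512, 0.126]
tool_rot: [0.999, -0.034, -0.02, 0.005]
ft_force: [-2.7, 0.3, -5.5]
grip_width: 0.064
```

```bash
python3 ft.py
```

```text
34.6 pos [0.6068 0.1513 0.1305] yaw -0.0682 z [-0.0171 -0.0085 -0.9998] w 0.0637
tool F [0.13 0.11 3.51] M [ 0.033 -0.024  0.018] sd [0.011 0.032 0.013]
```

Emit:
play_rows:
  commands:
    - {"x": 5, "y": 1, "z": -1, "spin": 0}
    - {"x": 10, "y": 2, "z": -2, "spin": 0}
    - {"x": 15, "y": 2, "z": -2, "spin": 0}
    - {"x": 15, "y": 2, "z": -2, "spin": 0}
    - {"x": 12, "y": 2, "z": -1, "spin": 0}
    - {"x": 6, "y": 1, "z": 0, "spin": 0}
    - {"x": 3, "y": 0, "z": 0, "spin": 0}
    - {"x": 1, "y": 0, "z": 0, "spin": 0}

```text
time: 35.45
position: [0.6797, 0.1351, 0.1387]
tool_rot: [0.999, -0.034, -0.007, 0.005]
ft_force: [0.2, 1.2, -2.8]
grip_width: 0.0638
```

```bash
python3 ft.py; python3 look.py w8
python3 - <<'E'
from rig import cams
import cv2
for n in("top","scene"):cv2.imwrite(f"pics/{n}8.png",cams.camera(n)["img"][:,:,::-1])
E
```

```text
35.8 pos [0.6789 0.1355 0.1389] yaw -0.0678 z [-0.0145 -0.0089 -0.9999] w 0.0636
tool F [ 0.21 -0.01  3.89] M [ 0.004 -0.054  0.03 ] sd [0.008 0.036 0.026]
t 35.85 pos [0.679  0.1354 0.139 ] yaw -0.0679 z [-0.0143 -0.0089 -0.9999] F [-0.75 -0.93 -3.71] M [ 0.055  0.084 -0.038]
```

View pics/w8.png

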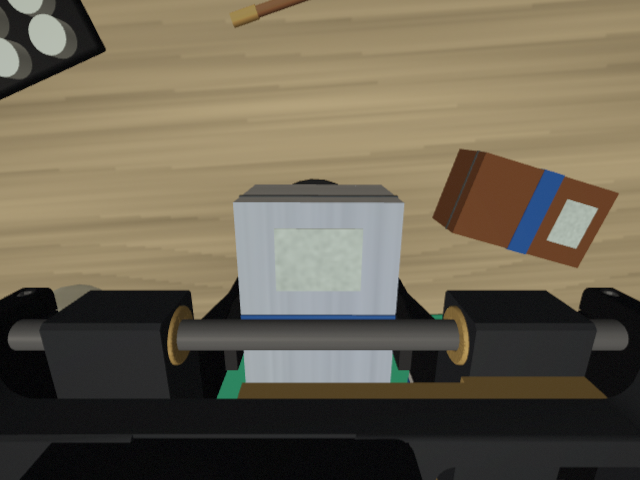

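View pics/scene8.png

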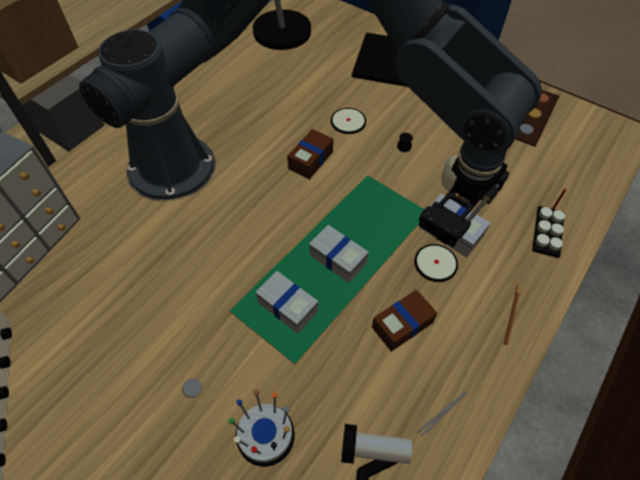

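View pics/top8.png

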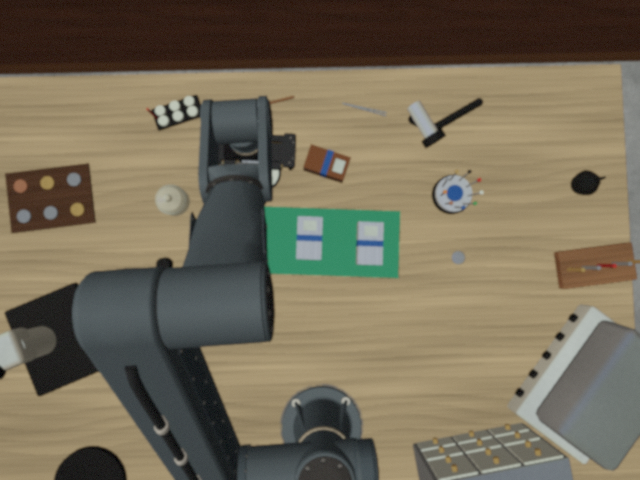

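Emit:
play_rows:
  commands:
    - {"x": -1.5, "y": -0.5, "z": 0, "spin": 0}
    - {"x": -2, "y": -0.5, "z": 0, "spin": 0}
    - {"x": -1, "y": 0, "z": 0, "spin": 0}

```text
time: 36.3
position: [0.6744, 0.1368, 0.1391]
tool_rot: [0.999, -0.034, -0.007, 0.005]
ft_force: [-0.0, 0.0, -3.0]
grip_width: 0.0637
```

```bash
python3 ft.py; python3 look.py w9
python3 - <<'E'
from rig import cams
from h import *
c=cams.camera("scene")
for p in [(.673,.1365,.15),(.673,.1365,.007),(.673+.055,.1365+.028,.176),(.673+.055,.1365-.036,.176)]: print(p,proj(c,p).round(1))
cv2.imwrite("pics/sc9.png",cv2.resize(c["img"][130:330,330:560,::-1],None,fx=3,fy=3,interpolation=2))
E
```

```text
36.65 pos [0.6749 0.1366 0.1391] yaw -0.0681 z [-0.0136 -0.0089 -0.9999] w 0.0642
tool F [0.32 0.31 3.33] M [ 0.04  -0.075 -0.   ] sd [0.039 0.012 0.025]
t 36.7 pos [0.6749 0.1366 0.1391] yaw -0.0682 z [-0.0136 -0.0089 -0.9999] F [-0.27  0.08 -3.3 ] M [ 0.008  0.075 -0.   ]
(0.673, 0.1365, 0.15) [450. 223.]
(0.673, 0.1365, 0.007) [436.1 261.3]
(0.7280000000000001, 0.1645, 0.176) [485.7 219.1]
(0.7280000000000001, 0.1005, 0.176) [470.4 241.7]
```

View pics/sc9.png

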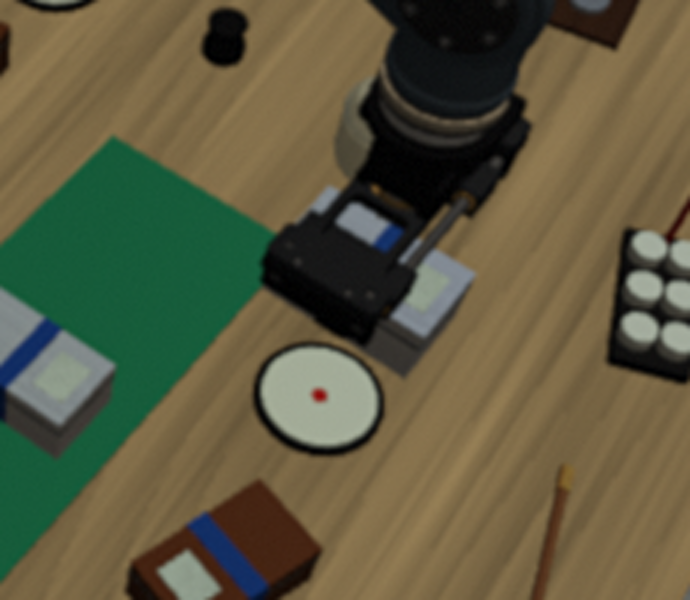

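The scene image shows the tin's far top corner at about (487,221), against (486,219) predicted for a centred tin at 15 cm. The two quiet tins stand on the mat and the bystanders are untouched. Handing in.

```bash
python3 -c "
from rig import robot
print(robot.hand_in())"
```

```text
the job is handed in; nothing more can be done
None
```

I handed the job in at about 37 s, with the arm holding the tin I judged to rattle over the white disc farthest from the base. Two fixed cameras agree that disc is at about (0.673, 0.1365).

- **Finding the rattle:** I picked up and shook all three tins one at a time. The right and middle tins (y ≈ −0.14 and 0.02) showed no moment change beyond the effect of tool tilt. The left tin (y ≈ 0.18) shifted by about 0.09–0.11 N m between its ends at nearly equal tilt, close to the 0.107 N m expected for the loose part. Its first pair of shakes was ambiguous, about 0.07 N m after correcting for tilt, so I repeated them.
- **Quiet tins:** the last pictures show both standing upright on the mat. The jar, loupe, screwdriver stand and case back look undisturbed; the gripper partly hides the jar in the scene view.
- **Final pose:** the tool is at (0.675, 0.137, 0.139), which puts the tin's centre about 15 cm over the bench, and the grip is firm at 64 mm. The tin is within about 0.5° of level by the tool readings, and I saw no drift in the last samples before hand-in. The scene view agrees with a centred tin to within a few millimetres.
- **Tool tilt:** fast moves tilted the tool by up to 2.6°. I removed most of that during the carry.

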